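# Coffee cups back on their own saucers

## Task

The three coffee cups stand on one another's saucers: put every cup back, standing level in the middle, on the saucer of its own colour; one cup can wait on the free cork mat or on the clear worktop meanwhile. They are china, so set them down without dropping or tipping them over. Leave the saucers, the cork mat, the milk jug, the sugar jar and the tea tin where they stand.

Things in the scene. Friction and masses are not known exactly. Their poses are not given: they have to be found in the camera images.
- cup_blue: dark blue glazed china coffee cup, empty, 60 mm high, 0.10 to 0.18 kg. Foot 40 mm across, widening to 58 mm at 24 mm height; above that the wall is upright (58 mm across, 3 mm thick). Origin: centre of the underside, z up. An ear handle reaches 49 mm from the axis to its own +y, 17 to 56 mm up; the +x and -x sides are free. Starts on a saucer of another colour, turned any way.
- cup_yellow: mustard yellow glazed china coffee cup, empty, 60 mm high, 0.10 to 0.18 kg. Foot 40 mm across, widening to 58 mm at 24 mm height; above that the wall is upright (58 mm across, 3 mm thick). Origin: centre of the underside, z up. An ear handle reaches 49 mm from the axis to its own +y, 17 to 56 mm up; the +x and -x sides are free. Starts on a saucer of another colour, turned any way.
- cup_red: brick red glazed china coffee cup, empty, 60 mm high, 0.10 to 0.18 kg. Foot 40 mm across, widening to 58 mm at 24 mm height; above that the wall is upright (58 mm across, 3 mm thick). Origin: centre of the underside, z up. An ear handle reaches 49 mm from the axis to its own +y, 17 to 56 mm up; the +x and -x sides are free. Starts on a saucer of another colour, turned any way.
- saucer_blue: dark blue glazed saucer that belongs to the blue cup, loose on the worktop, 120 mm across, 16 mm high at its rim. Origin at the centre of its underside, on the worktop (height 0), z up. In the middle a level floor, 66 mm across, 5 mm above the origin, on which a cup stands; from there the inside rises at about 30 degrees to the rim.
- saucer_yellow: mustard yellow glazed saucer that belongs to the yellow cup, loose on the worktop, 120 mm across, 16 mm high at its rim. Origin at the centre of its underside, on the worktop (height 0), z up. In the middle a level floor, 66 mm across, 5 mm above the origin, on which a cup stands; from there the inside rises at about 30 degrees to the rim.
- saucer_red: brick red glazed saucer that belongs to the red cup, loose on the worktop, 120 mm across, 16 mm high at its rim. Origin at the centre of its underside, on the worktop (height 0), z up. In the middle a level floor, 66 mm across, 5 mm above the origin, on which a cup stands; from there the inside rises at about 30 degrees to the rim.
- cork_mat: free round cork mat, loose, 110 mm across and 10 mm thick, nothing on it at the start; a cup can wait on it. Origin at the centre of its underside, on the worktop; its flat top is 10 mm above.
- milk_jug: white china milk jug, 78 mm high, 72 mm across, with an ear handle that reaches 59 mm from the axis to its own +y. Origin at the centre of its underside. A bystander.
- sugar_jar: cream pottery sugar jar, 76 mm across, with thin dark bands and a lid with a knob, 87 mm high in all. Origin at the centre of its underside. A bystander.
- tea_tin: square teal tea tin with white lid and paper labels, 70 x 70 mm, 83 mm high. Origin at the centre of its underside. A bystander.
Not all that is in view belongs to the job. What is shaped like the cup_blue but green is not meant.

How it is judged:
By the outcome, as a careful person would: the job done as asked, in the order asked, and still so for the second after the job is handed in, with the robot touching nothing.
It also fails if it takes over 102 s, if anything falls off the work surface, if the arm or the gripper's body presses on something with over 40 N, if the wrist force passes 120 N, or if a joint passes its speed limit or range.

## Robot

A 6-joint arm with a two-finger parallel gripper is mounted at the origin on the work surface. World frame = base frame: x ahead of the robot, y to its left, z up, the work surface at z = 0. Lengths are in mm, angles in rad, forces in N, time in s.
With the tool pointing down it reaches from about 425 to 925 mm from the base axis. Payload 12.5 kg.
Tool frame: the origin (TCP) lies at the very end of the fingers, on their centre line; the grasp point (between the pads) lies 19 mm behind it; y points along the fingers, z is the direction in which the jaws open and shut, and the axes are right-handed (so a half turn about y gives the same grasp; the last joint's range is limited). The gripper opens to 85 mm and grips with 20 to 120 N. Pads are 22 mm wide; open, the fingers measure 114 mm over their backs; the gripper's body (76 mm by 85 mm) begins 54 mm behind the grasp point. The pads swing forward as they close: fully open they stand 13 mm farther back than shut.
Start: joints at [-0.106, 0.491, 1.559, -0, 1.092, -0.106], TCP at [625.016, 0.021, 231.327] pointing down, gripper open.
Joint ranges: [-3.1, 3.1], [-0.84, 2.19], [0.05, 2.79], [-1.13, 4.28], [0.06, 2.93], [-2.69, 2.69]. Speed limits (rad/s): [2.22, 2.22, 2.79, 3.14, 3.14, 3.14].

## Interface

Orientations are given as a rotation vector (axis times angle).
In Python, from rig import arm gives the robot as it stands. Calls block until the motion is done:
- arm.move_pose(position, orientation): joint-space move of the TCP to a pose.
- arm.line_to(position, rot=None, feed=150, f_stop=None): straight line of the TCP; rot=None keeps the orientation; feed is the mean speed in mm/s. With f_stop (N) it stops when the force on the tool has changed by that much, and returns True; else False.
- arm.move_joints(angles): joint-space move.
- arm.command_gripper(opening, squeeze=None): opening from 0.0 (shut) to 1.0 (fully open); squeeze is the grip in N (None keeps the last); returns when the fingers have stopped.
- arm.wait(seconds).
- arm.inverse_kinematics(position, orientation): joint angles nearest the present ones, or None.
- arm.observe(): the state.
- arm.grab_frame(name): name is "scene" or "side" or "wrist"; returns a dict with "img" (420x560x3 uint8, blue, green, red), "z_map" (420x560 float32, mm along the optical axis (not along the pixel's ray), 0 where there is no reading), "fovy" (degrees; the focal length in pixels is half the picture's height over the tangent of half this angle, whatever the lens; pixels are square), "cx", "cy" (the principal point, pixels), "k1" (the pictures are not rectified: a ray, as slopes to the right and down, at radius r is drawn at 1 + k1 r^2 times it, then the intrinsics apply), "rvec" (rotation vector, rad) and "tvec" (3), from world to camera coordinates, as OpenCV has them. Camera axes: x right, y down, z forward; pixel columns grow to the right and rows downward; lengths in mm; the calibration is good to about 2 mm. A picture is of the moment at which its call begins.
A pose or a line that the arm cannot do raises arm.PlanningError and nothing moves.
- arm.sign_off(): hands the job in, once; it reports no verdict.
Trained networks look in a picture, given as the dict that the camera call returned (one of the last four; its "shot" number tells which), for a name from the list of things; names that differ only in an ending like _2 or _b are one class to them, and where a whole thing is asked for, a point or a joint stands for the part that bears it (a point fixed in the world has none). Each returns a list of dicts, best first, with "score" (0 to 1); they miss things now and then, are a little off and sometimes report something else, mostly with a low value. They report only what shows in the picture. A call takes as long as a camera call. They do not tell look-alikes from the thing itself.
- arm.search_frame(picture, name): "box" ([left, top, width, height] in pixels, round what is visible of it).
The state is a dict: "t": time; "joint_positions": joint angles; "qvel": joint speeds; "effort": joint torques, N m; "position": TCP position; "orientation": TCP orientation; "force": force on the tool from outside, world axes, zero at the start; "wrist_torque": the same for the moment, N m; "width": opening from 0.0 (shut) to 1.0 (fully open).
Only numpy, scipy, OpenCV 4.12 (cv2) and the standard library are available. Lean on these libraries where they do the work, as an engineer would, in place of code of your own. Each camera call takes 0.05 s, during which the arm holds its last target. There are 200 camera calls.

## Working session

There is one attempt and no reset: what is moved stays moved. The work goes in short steps, each a Python script; the robot and the scene stay as the last script left them, time stands still between calls to the robot, and variables do not carry over. Pictures are saved under pics/ and viewed, about 12 in all and at most 16, crops included, and the job is handed in when it is done.

```bash
ls; mkdir -p pics
cat > h.py <<'E'
from rig import arm
import numpy as np, cv2
from scipy.spatial.transform import Rotation as R
def cloud(f):
    """world xyz for each pixel (HxWx3), nan where no depth"""
    h,w=f["z_map"].shape; fl=h/2/np.tan(np.radians(f["fovy"])/2)
    K=np.array([[fl,0,f["cx"]],[0,fl,f["cy"]],[0,0,1]])
    u,v=np.meshgrid(np.arange(w),np.arange(h))
    p=np.stack([u,v],-1).reshape(-1,1,2).astype(float)
    r=cv2.undistortPoints(p,K,np.array([f["k1"],0,0,0.])).reshape(h,w,2)
    z=np.where(f["z_map"]>0,f["z_map"],np.nan).astype(float)
    c=np.dstack([r[...,0]*z,r[...,1]*z,z])
    M=R.from_rotvec(np.ravel(f["rvec"])).as_matrix()
    return (c-np.ravel(f["tvec"]))@M
def save(f,n): cv2.imwrite(f"pics/{n}.png",f["img"])
E
python3 - <<'E'
from h import *
print(arm.observe())
for n in ["scene","side","wrist"]:
    f=arm.grab_frame(n); save(f,n+"0"); print(n,f["fovy"],f["k1"],np.ravel(f["rvec"]),np.ravel(f["tvec"]))
    P=cloud(f)
    for o in ["cup_blue","cup_yellow","cup_red","saucer_blue","saucer_yellow","saucer_red","cork_mat","milk_jug","sugar_jar","tea_tin"]:
        for d in arm.search_frame(f,o)[:3]:
            l,t,w,h=[int(x) for x in d["box"]]
            print(o,round(d["score"],2),[l,t,w,h],np.round(np.nanmedian(P[max(t,0):t+h,max(l,0):l+w].reshape(-1,3),0)))
E
```

```text
pics
{'t': 0.0, 'joint_positions': array([-1.05618244e-01,  4.91553378e-01,  1.55944597e+00,  1.94162907e-05,
        1.09169042e+00, -1.05599574e-01]), 'qvel': array([-2.50034639e-05,  1.06674452e-04,  1.25919808e-03, -5.95381084e-04,
       -6.64781204e-05, -2.69738309e-04]), 'effort': array([-2.53899279e-04, -6.18447447e+01, -2.61596632e+01, -1.41405640e-04,
        4.01603000e-03, -9.44706159e-06]), 'position': array([6.24778815e+02, 3.91911616e-02, 2.30732776e+02]), 'orientation': array([-1.20989075,  1.21008473, -1.20860697]), 'force': array([ 0.00900123, -0.91428365,  0.36576941]), 'wrist_torque': array([ 0.03874572, -0.02039572, -0.01657097]), 'width': 0.9981951617188938}
scene 55.15459366672845 -0.06805070645029215 [ 2.38909546  0.5724757  -0.22906338] [-583.42905382 -132.38626064 1028.49171949]
cup_blue 0.93 [345, 204, 34, 37] [772. 145.  26.]
cup_blue 0.73 [181, 197, 27, 38] [447. -15.  38.]
cup_blue 0.63 [323, 107, 23, 30] [590. 416.  37.]
cup_yellow 0.68 [272, 197, 26, 33] [619.  81.  43.]
cup_red 0.73 [181, 198, 29, 33] [448.  -9.  41.]
saucer_blue 0.71 [170, 198, 54, 4
[... 1273 characters left out ...]
 39.]
wrist 70.8612098921566 -0.0538815141589576 [-2.85254723e+00  2.67354025e-04 -2.87398959e-04] [-625.17999409  -37.51215751  378.10009989]
cup_blue 0.86 [386, 20, 72, 79] [784. 140.  12.]
cup_yellow 0.73 [94, 165, 65, 64] [438. -12.  29.]
cup_yellow 0.64 [249, 84, 58, 77] [625.  72.  11.]
cup_red 0.97 [94, 167, 65, 63] [438. -14.  29.]
saucer_blue 0.63 [88, 145, 95, 86] [450.  -3.  11.]
saucer_red 0.82 [226, 60, 100, 103] [622.  85.  10.]
cork_mat 0.61 [244, 330, 55, 23] [ 618. -239.    9.]
milk_jug 0.9 [62, 0, 92, 44] [450. 175.  31.]
milk_jug 0.17 [181, 311, 7, 22] [ 492. -196.   23.]
sugar_jar 0.78 [240, 221, 64, 71] [617. -77.  65.]
tea_tin 0.56 [175, 312, 14, 18] [ 538. -102.  151.]
```

View pics/scene0.png

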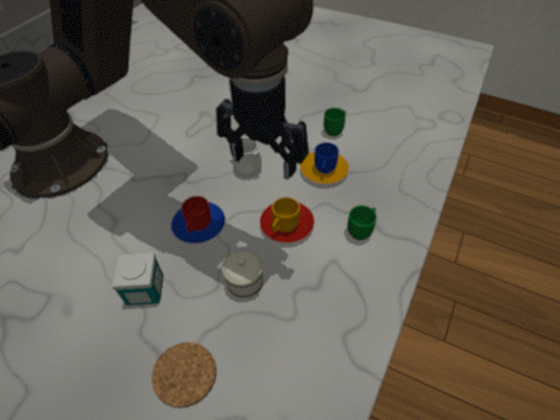

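View pics/side0.png

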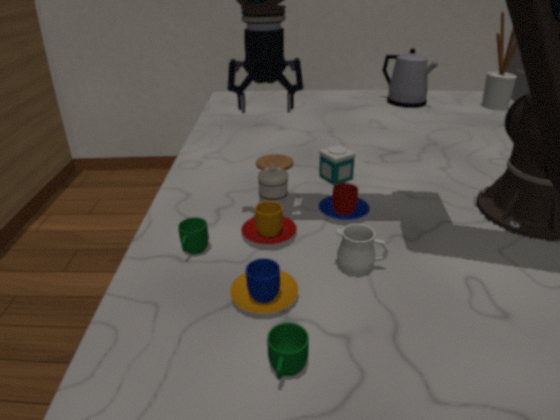

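View pics/wrist0.png

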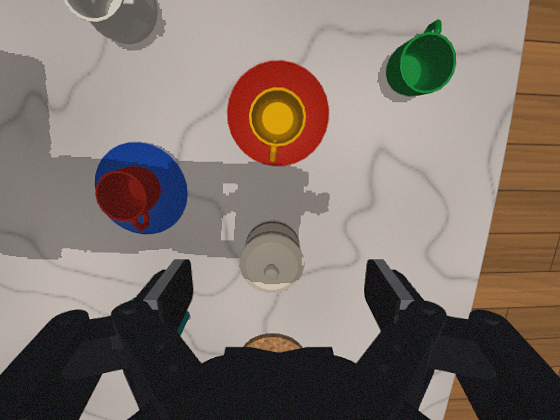

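The candidates are:
- **Red cup:** wrist px (127,192), on the blue saucer.
- **Yellow cup:** wrist px (277,115), on the red saucer.
- **Blue cup:** side px (263,280), on the yellow saucer.
- **Green look-alikes:** wrist px (425,65) and side px (288,350). I'll leave these alone.

Next I measure from two wrist poses, using colour and depth.

```bash
cat >> h.py <<'E'
from scipy.optimize import least_squares
HUE={"red":[(0,8),(170,180)],"yellow":[(15,32)],"blue":[(105,128)]}
def mask(f,c):
    H=cv2.cvtColor(f["img"],cv2.COLOR_BGR2HSV)
    m=np.zeros(H.shape[:2],bool)
    for a,b in HUE[c]: m|=(H[...,0]>=a)&(H[...,0]<=b)
    return m&(H[...,1]>140)&(H[...,2]>40)
def circ(p,r,c0):
    return least_squares(lambda c:np.hypot(*(p-c).T)-r,c0,loss="soft_l1",f_scale=1.).x
def cup(f,c,near,base=5,P=None):
    P=cloud(f) if P is None else P
    q=P[mask(f,c)]; q=q[np.hypot(*(q[:,:2]-near).T)<75]
    top=q[(q[:,2]>base+54)&(q[:,2]<base+66)]
    if len(top)<20: return None
    c0=np.array(near,float); c0=top[:,:2].mean(0)
    for _ in range(3):
        d=np.hypot(*(top[:,:2]-c0).T); s=top[(d<33)&(d>20)]
        if len(s)<15: return None
        c0=circ(s[:,:2],27.5,c0)
    d=np.hypot(*(q[:,:2]-c0).T); h=q[(d>34)&(d<52)&(q[:,2]>base+14)]
    a=np.arctan2(*(h[:,:2].mean(0)-c0)[::-1]) if len(h)>8 else np.nan
    return c0,a,len(s),len(h),np.median(s[:,2]),np.std(np.hypot(*(s[:,:2]-c0).T))
def saucer(f,c,near,P=None):
    P=cloud(f) if P is None else P
    q=P[mask(f,c)]; q=q[(np.hypot(*(q[:,:2]-near).T)<90)&(q[:,2]<24)&(q[:,2]>1)]
    if len(q)<50: return None
    c0=np.array(near,float)
    xy=q[:,:2]
    hull=cv2.convexHull(xy.astype(np.float32))[:,0]
    L=np.roll(hull,-1,0)-hull; n=np.hypot(*L.T)
    pts=hull[(n<12)|(np.roll(n,1)<12)]
    return circ(pts,59.5,c0),len(q),len(pts)
DOWN=np.array([-1.2092,1.2092,-1.2092])
NEAR={"red":(452,0),"yellow":(625,85),"blue":(630,290)}
SN={"red":(625,90),"yellow":(631,291),"blue":(460,3)}
def report(f):
    P=cloud(f)
    for c in NEAR:
        r=cup(f,c,NEAR[c],P=P); 
        if r: print("cup",c,np.round(r[0],1),"hdl",np.round(r[1],2),r[2:4],np.round(r[4:],1))
        r=saucer(f,c,SN[c],P)
        if r: print("saucer",c,np.round(r[0],1),r[1:])
E
python3 - <<'E'
from h import *
for i,p in enumerate([None,(560,-60,300),(600,130,300)]):
    if p: arm.move_pose(p,DOWN)
    f=arm.grab_frame("wrist"); save(f,f"w{i+1}")
    M=R.from_rotvec(np.ravel(f["rvec"])).as_matrix(); print("cam",-M.T@np.ravel(f["tvec"]),M[2],arm.observe()["position"])
    report(f)
for n in ["scene","side"]:
    print(n); report(arm.grab_frame(n))
print(arm.observe()["t"])
E
```

```text
cam [625.10841404  71.71971715 373.24497535] [ 1.66697924e-04 -2.85037133e-01 -9.58516461e-01] [6.25003115e+02 2.59593182e-02 2.31326113e+02]
cup red [453.1  -4.2] hdl -1.32 (600, 118) [63.7  1. ]
saucer red [624.4  80.6] (5516, 62)
cup yellow [623.9  76.8] hdl -1.7 (551, 63) [64.1  1. ]
saucer blue [451.5  -8.2] (3571, 44)
cam [559.8276596   11.35951886 442.49698148] [ 0.00099668 -0.28518545 -0.95847184] [560.03215648 -59.94379276 299.75888976]
cup red [452.9  -4.7] hdl -1.34 (371, 77) [63.9  0.9]
saucer red [624.3  80.4] (4102, 60)
cup yellow [623.1  76.2] hdl -1.71 (478, 71) [63.9  1. ]
saucer blue [451.9  -8.1] (3411, 56)
cam [600.1746202  201.30913169 441.25006856] [-7.77437989e-04 -2.85492817e-01 -9.58380534e-01] [600.03240714 128.891245   299.65130145]
cup red [452.6  -4.1] hdl nan (193, 0) [63.8  1. ]
saucer red [624.3  79.9] (2944, 50)
cup yellow [623.9  78.3] hdl -1.72 (340, 37) [63.9  1. ]
saucer yellow [628.8 273.7] (4286, 60)
cup blue [629.2 277.8] hdl -1.34 (432, 57) [63.8  0.9]
saucer blue [451.6  -9.2] (2124, 39)
scene
cup red [451.6  -6.8] hdl -1.33 (146, 31) [63.4  1. ]
saucer red [621.2  79.5] (909, 21)
cup yellow [623.1  75.3] hdl -1.68 (154, 45) [63.   1.1]
saucer yellow [627.  272.2] (759, 22)
cup blue [628.8 276.6] hdl -1.32 (91, 30) [62.5  1.1]
saucer blue [450.5  -6. ] (945, 25)
side
cup red [453.1  -3.2] hdl nan (92, 0) [61.5  1.5]
saucer red [625.8  85.8] (691, 22)
cup yellow [624.9  79.3] hdl nan (124, 0) [62.6  1.1]
saucer yellow [628.7 273.5] (1342, 32)
cup blue [630.3 280.4] hdl nan (180, 0) [62.   0.9]
saucer blue [453.5  -0.5] (451, 17)
3.225
```

View pics/w3.png

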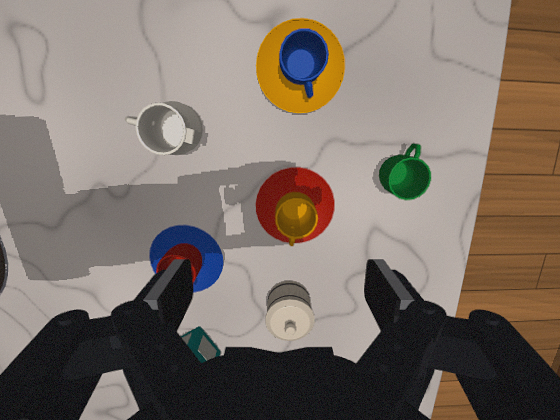

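Both views agree: the red cup is on the blue saucer, yellow on red and blue on yellow. All three handles point towards -y, so the jaws can close roughly along x. In w3 the blue cup is at px (303,55), yellow at (296,215) and red at (182,262), with the green look-alike at (404,175). I'll take a close crop during the first approach, then pick up the red cup.

```bash
cat >> h.py <<'E'
ZS=150
def ori(hdl):  # jaws across the handle direction
    return (R.from_euler("z",hdl+np.pi/2)*R.from_rotvec(DOWN)).as_rotvec()
def pick(xy,hdl,base):
    o=ori(hdl); g=base+27
    arm.line_to((*xy,ZS),o,feed=280)
    hit=arm.line_to((*xy,g),feed=100,f_stop=8)
    if hit: print("HIT going down",arm.observe()["position"],arm.observe()["force"]); return False
    arm.command_gripper(0.0,30); s=arm.observe(); print("grip width",s["width"],"F",s["force"],s["position"])
    arm.line_to((*xy,g+20),feed=40); arm.line_to((*xy,ZS),feed=150)
    s=arm.observe(); print("lifted width",s["width"],"F",s["force"]); return True
def put(xy,base):
    g=base+27
    arm.line_to((*xy,ZS),feed=250)
    arm.line_to((*xy,g+6),feed=100); arm.wait(.3)
    hit=arm.line_to((*xy,g-4),feed=12,f_stop=3)
    s=arm.observe(); print("set",hit,s["position"],s["force"])
def release():
    p=arm.observe()["position"]
    arm.command_gripper(1.0); arm.line_to((p[0],p[1],ZS),feed=120); print("t",arm.observe()["t"])
E
python3 - <<'E'
from h import *
arm.line_to((453,-60,200),ori(-1.33),feed=280)
f=arm.grab_frame("wrist"); report(f); c=f["img"][0:300,100:460]; cv2.imwrite("pics/crop1.png",c)
r=cup(f,"red",NEAR["red"]); print(r)
xy=r[0]
if np.hypot(*(xy-[452.9,-4.3]))>3: raise SystemExit("disagree")
if pick(xy,-1.33,5):
    f=arm.grab_frame("wrist"); save(f,"held_red"); print(arm.observe()["t"])
E
```

```text
cup red [452.1  -4.5] hdl -1.36 (598, 69) [64.2  0.9]
saucer red [624.3  80.6] (5076, 49)
cup yellow [622.7  76.6] hdl -1.72 (993, 199) [63.5  1. ]
saucer blue [451.9  -7.9] (6051, 61)
(array([452.10879129,  -4.49887799]), np.float64(-1.3599331151077705), 598, 69, np.float64(64.16808894237997), np.float64(0.8801394413041087))
grip width 0.6558227852941229 F [-1.28545914 -0.4818097   6.45363795] [452.21448572  -4.49539124  32.51186751]
lifted width 0.6527250014355919 F [-0.60120311 -0.81756227 -0.69988374]
7.9917
```

```bash
cd pics; python3 -c "
import cv2,numpy as np
a=cv2.imread('crop1.png');b=cv2.imread('held_red.png')
cv2.imwrite('m1.png',np.hstack([cv2.resize(a,(360,300)),cv2.resize(b,(400,300))]))"
```

```text
(no output)
```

View pics/m1.png

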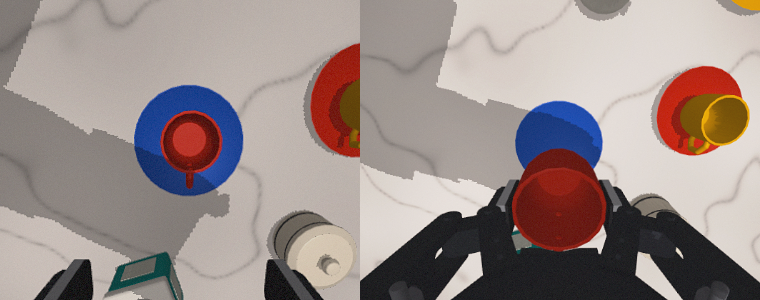

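The crop shows the red cup on the blue saucer, and it's now held level at px (560,205). Next I stand it on the mat.

```bash
python3 - <<'E'
from h import *
f=arm.grab_frame("wrist"); print("held:",cup(f,"red",(452,-4.5),base=122)); 
r=saucer(f,"blue",SN["blue"]); print("saucer blue",r)
f=arm.grab_frame("scene"); P=cloud(f); q=P[335:412,148:225].reshape(-1,3); q=q[(q[:,2]>6)&(q[:,2]<16)&(np.hypot(q[:,0]-616,q[:,1]+287)<75)]
print("mat",q.mean(0),(q.max(0)+q.min(0))/2)
put((616,-287),10)
release()
arm.line_to((616,-340,200),feed=250)
f=arm.grab_frame("wrist"); save(f,"mat_red"); print(cup(f,"red",(616,-287),base=10))
arm.line_to((629,215,200),ori(-1.33),feed=300)
f=arm.grab_frame("wrist"); report(f); save(f,"pre_blue")
print(arm.observe()["t"])
E
cd pics; python3 -c "
import cv2,numpy as np
a=cv2.imread('mat_red.png');b=cv2.imread('pre_blue.png')
cv2.imwrite('m2.png',np.hstack([cv2.resize(a,(400,300)),cv2.resize(b,(400,300))]))"
```

```text
held: (array([451.36009632,  -3.282492  ]), np.float64(-1.3397689932918744), 3690, 13, np.float64(180.4619629125831), np.float64(0.9356920407129604))
saucer blue (array([452.08239059,  -8.90205041]), 7680, 48)
mat [ 616.38541366 -290.24602946   10.06697003] [ 614.90880115 -288.24958892   10.48768352]
set True [ 616.02007391 -286.99756537   37.6091641 ] [-1.00015058  0.12222971  5.3759143 ]
t 13.1
(array([ 615.88122105, -286.91629874]), np.float64(-1.3523105858416908), 678, 73, np.float64(69.14113361810857), np.float64(0.9150584007898236))
saucer red [624.2  80. ] (3617, 51)
cup yellow [623.7  78.4] hdl -1.71 (623, 17) [63.9  0.9]
saucer yellow [628.8 273.7] (6261, 56)
cup blue [629.2 278.5] hdl -1.34 (543, 65) [64.1  0.8]
saucer blue [452.9  -8.6] (1880, 25)
15.6417
```

View pics/m2.png

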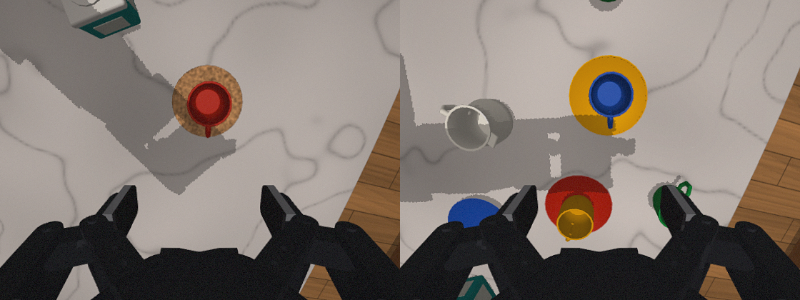

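The red cup stands level on the mat at px (208,102), well within its edge. The blue cup is on the yellow saucer at px (610,95). I'll move blue now and look before going on.

```bash
python3 - <<'E'
from h import *
assert pick((629.2,278.1),-1.34,5)
put((451.9,-8.4),5); release()
arm.line_to((452,-70,200),feed=250)
f=arm.grab_frame("wrist"); save(f,"blue_done"); P=cloud(f)
print(cup(f,"blue",(452,-8),P=P)); print(saucer(f,"blue",(452,-8),P), saucer(f,"red",SN["red"],P))
arm.line_to((624,15,200),ori(-1.71),feed=300)
f=arm.grab_frame("wrist"); save(f,"pre_yel"); P=cloud(f)
print(cup(f,"yellow",NEAR["yellow"],P=P)); print(saucer(f,"yellow",SN["yellow"],P), saucer(f,"red",SN["red"],P))
print(arm.observe()["t"])
E
cd pics; python3 -c "
import cv2,numpy as np
a=cv2.imread('blue_done.png');b=cv2.imread('pre_yel.png')
cv2.imwrite('m3.png',np.hstack([cv2.resize(a,(400,300)),cv2.resize(b,(400,300))]))"
```

```text
grip width 0.6554668756058647 F [ 0.17640084 -0.45970133  4.88570292] [629.47929245 278.21274634  32.627759  ]
lifted width 0.6566041861959262 F [-0.49741994  0.36568628 -1.60121103]
set True [451.92187735  -8.39721239  32.55571653] [-0.33422616  0.43265314  7.37297244]
t 24.3917
(array([451.90198867,  -8.04965591]), np.float64(-1.3348494328170855), 700, 78, np.float64(64.11167814119709), np.float64(0.9675015049044173))
(array([451.85436961,  -8.07325479]), 8151, 64) (array([624.55833   ,  80.50240544]), 5220, 50)
(array([624.01905   ,  77.09086099]), np.float64(-1.6859579228321369), 664, 76, np.float64(64.11607743794158), np.float64(0.9362101452161299))
None (array([624.21507001,  80.74480552]), 6407, 68)
25.75
```

View pics/m3.png

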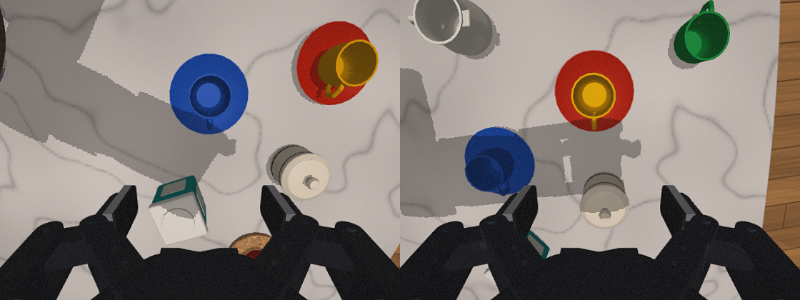

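The blue cup is centred on the blue saucer at px (208,97), measured within 0.1 mm. Next is yellow, re-measuring the yellow saucer with the cup in hand.

```bash
python3 - <<'E'
from h import *
assert pick((624.0,77.1),-1.70,5)
f=arm.grab_frame("wrist"); print("red saucer",saucer(f,"red",SN["red"]))
arm.line_to((629,190,ZS),feed=250)
f=arm.grab_frame("wrist"); r=saucer(f,"yellow",SN["yellow"]); print("yellow saucer",r)
t=r[0] if np.hypot(*(r[0]-[628.8,273.7]))<6 and r[2]>40 else np.array([628.8,273.7])
put(t,5); release()
arm.line_to((629,212,200),feed=250)
f=arm.grab_frame("wrist"); save(f,"yel_done"); P=cloud(f)
print(cup(f,"yellow",t,P=P)); print(saucer(f,"yellow",t,P), saucer(f,"red",SN["red"],P))
arm.line_to((616,-340,200),ori(-1.35),feed=300)
f=arm.grab_frame("wrist"); save(f,"pre_red"); print(cup(f,"red",(616,-287),base=10))
print(arm.observe()["t"])
E
cd pics; python3 -c "
import cv2,numpy as np
a=cv2.imread('yel_done.png');b=cv2.imread('pre_red.png')
cv2.imwrite('m4.png',np.hstack([cv2.resize(a,(400,300)),cv2.resize(b,(400,300))]))"
```

```text
grip width 0.6540194014030415 F [-1.03989204  0.95371232  6.10982149] [624.18665287  77.143659    32.54661571]
lifted width 0.6597710137419938 F [ 0.79068078 -0.04444972 -1.12752821]
red saucer (array([624.33202128,  80.13648419]), 8531, 48)
yellow saucer (array([628.71654673, 273.86019573]), 14330, 57)
set True [628.71592276 273.87743919  32.57040502] [-0.65443226 -0.46886925  4.72340442]
t 34.175
(array([629.05959806, 273.73476631]), np.float64(-1.6894344315784047), 695, 82, np.float64(64.150793268054), np.float64(0.9448582190353463))
(array([628.64467775, 273.91258572]), 8233, 62) (array([624.334953  ,  79.92751337]), 5963, 41)
(array([ 615.90133919, -286.92779804]), np.float64(-1.3594439367514508), 653, 75, np.float64(69.18604108243136), np.float64(0.9465578841570836))
36.7333
```

View pics/m4.png

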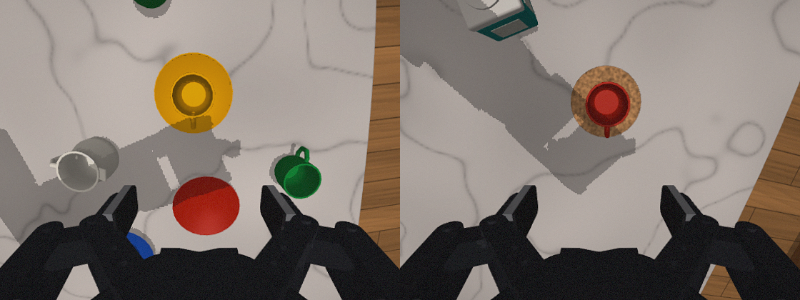

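The yellow cup is centred on its saucer at px (193,93), and red is undisturbed on the mat at px (606,102). Last is red onto the red saucer.

```bash
python3 - <<'E'
from h import *
assert pick((615.9,-286.9),-1.355,10)
put((624.4,80.2),5); release()
arm.line_to((624,15,220),feed=250)
f=arm.grab_frame("wrist"); save(f,"red_done"); P=cloud(f)
print(cup(f,"red",SN["red"],P=P)); print(saucer(f,"red",SN["red"],P))
arm.line_to((560,60,320),ori(-np.pi/2),feed=250); arm.wait(.5)
for n in ["wrist","scene","side"]:
    f=arm.grab_frame(n); save(f,"end_"+n); P=cloud(f); print(n)
    for c in SN: print(c,[np.round(r[0],1) if r else None for r in (cup(f,c,SN[c],P=P),saucer(f,c,SN[c],P))])
s=arm.observe(); print(s["t"],s["force"])
E
cd pics; python3 -c "
import cv2,numpy as np
a=cv2.imread('red_done.png');b=cv2.imread('end_side.png')
cv2.imwrite('m5.png',np.hstack([cv2.resize(a,(400,300)),cv2.resize(b,(400,300))]))"
```

```text
grip width 0.6568661355637603 F [-1.99023122  0.29495805  6.05913098] [ 616.09302404 -287.04845662   37.63219388]
lifted width 0.6567915175191127 F [ 0.17214422  0.52444354 -0.92501378]
set True [624.40253763  80.1733556   32.60282448] [-1.10041236 -0.29009571  5.77986217]
t 45.4833
(array([624.46887128,  79.97502767]), np.float64(-1.355040852729426), 621, 72, np.float64(64.1133434068787), np.float64(0.9421251262596759))
(array([624.3478339 ,  80.46951189]), 7375, 63)
wrist
red [array([624.2,  79.9]), array([624.4,  80.1])]
yellow [array([628.6, 273.3]), array([628.6, 273.7])]
blue [array([452.2,  -6.9]), array([452.6,  -8.7])]
scene
red [array([624. ,  78.2]), array([623. ,  79.3])]
yellow [array([628.5, 272. ]), array([627.5, 273.3])]
blue [array([451.2, -10. ]), array([448.8,  -6.6])]
side
red [array([625.4,  81.8]), array([625.5,  79.9])]
yellow [array([629.5, 275.5]), array([629.1, 274.6])]
blue [array([453.1,  -7. ]), array([453.1,  -1.8])]
47.375 [-0.64635401  0.35695879  0.07708938]
```

View pics/m5.png

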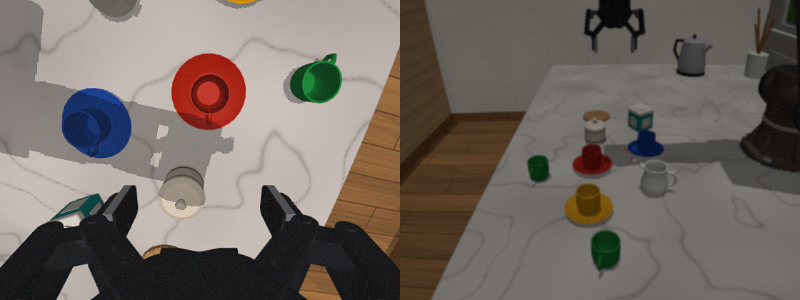

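View pics/end_scene.png

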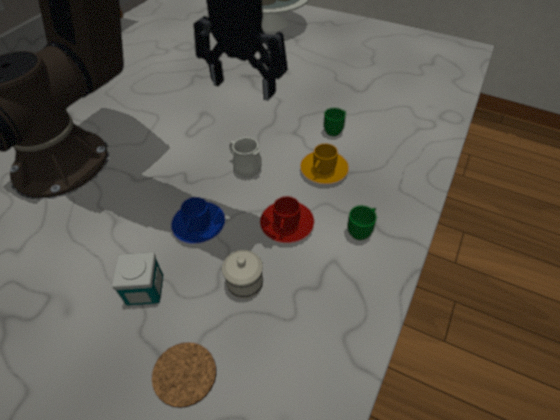

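The pictures show every cup upright on the saucer of its own colour: blue at scene px (197,215), red at (287,215) and yellow at (325,160). The mat is clear, the other things haven't moved, and the gripper is away from everything.

```bash
python3 -c "
from rig import arm
print(arm.sign_off())"
```

```text
the job is handed in; nothing more can be done
None
```

All three cups now stand upright on the saucers of their own colour, and I handed the job in at about 47 s. Red waited on the cork mat while blue went to the blue saucer and yellow to the yellow one; red then went to the red saucer. Each cup was lowered slowly until it touched before I let go.

- **Centring:** close wrist-camera views taken after each placing put the cups within about 0.5 mm of their saucer centres. The rims were at the expected height, about 64 mm.
- **Surroundings:** the saucers measured within about 1 mm of where they started. The mat, jug, jar, tin and green cups look unmoved in the last pictures; I did not measure them.
- **Disagreement:** the more distant final views were looser, up to about 2 mm for red and yellow. Blue was off by about 2 mm in the wrist view, 4 mm in the scene view and 5 mm in the side view. I put that down to the cup and saucer being the same colour and the cup partly hiding the saucer, and trusted the close view, which showed 0.1 mm.

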